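# Lay the loose eggs in the egg tray

## Robot

A 6-joint arm with a two-finger parallel gripper is mounted at the origin on a cart in front of the work surface, level with it; the furniture and walls round the work are solid. World frame = base frame: x ahead of the robot, y to its left, z up, the work surface at z = 0. Lengths are in m, angles in degrees, forces in N, time in s.
With the tool pointing down it reaches from about 0.375 to 0.9 m from the base axis. Payload 3.1 kg.
Tool frame: the origin (TCP) lies on the centre line of the jaws, within the pads' length; the fingertips stand 8 mm ahead of it and the grasp point (between the pads) lies 11 mm behind it (bot.tip_extent is the distance from the TCP to the fingertips, in m); z points along the fingers, y is the line along which they close (so a half turn about z gives the same grasp; the last joint's range is limited). The gripper opens to 87 mm and grips with 3 to 60 N. Pads are 19 mm wide; open, the fingers measure 117 mm over their backs; the gripper's body (75 mm by 190 mm) begins 51 mm behind the grasp point.
Start: joints at [62.424, 30.224, 82.088, -0, 67.689, -10.227], TCP at [0.186, 0.597, 0.231] pointing down, gripper open.
Joint ranges: [-176.69, 176.69], [-43.24, 126.21], [12.49, 139.97], [-82, 262], [0, 151.66], [-163.58, 163.58]. Speed limits (degrees/s): [159.86, 159.86, 180, 180, 180, 180].

## Interface

Orientations are given as a 3x3 rotation matrix whose columns are the frame's x, y, z axes.
In Python, from rig import bot, vision, workorder gives the robot as it stands.
- The arm moves only by the shell command python3 -m handwheel 'ROWS'. ROWS is JSON, a list of rows, each an object with "delta_rot": the turn, a rotation vector about the tool's x, y, z in rad, a list of three; "xyz": the shift along the tool's x, y, z in mm, a list of three; "hand": the closure, from -1 (fully open) to 1 (shut). A call has exactly 5 rows; each row is the pose to reach, as a shift and turn from the pose commanded when the call began, along the tool's axes at that moment; what a row does not reach only later rows make up. A row lasts 1/8 s, in which the tool goes at most 62.5 mm and 10.7 degrees, less where a joint would pass 70% of its speed; a pose out of reach is approached as far as the arm can. A call with a gripper value outside its range is refused whole. The fingers move at their own pace and stop on an object; the grip force is fixed at half the most. Time passes only in rows, so rows that repeat a pose let the fingers close, or fill a call up. It gives the time, the measured TCP pose, the force, the opening and the grip force at its end, in the units of the state.
- bot.read_state(): the state, without advancing time (a new reading comes with each control period).
- vision.capture(name): name is "side" or "top" or "wrist"; returns the picture (480x640x3 uint8, red, green, blue); there is no depth.
- vision.camera_model(name): a dict with "camera_matrix" (3x3 intrinsics, pixels), "camera_from_world" (4x4, takes a point from world to camera coordinates). Camera axes: x right, y up, looking along -z (the intrinsics and any distortion apply to the point x, -y, -z); pixel columns grow to the right and rows downward; lengths in m; the calibration is good to about 2 mm. A picture is of the moment at which its call begins: read the wrist's pose just before it. camera_model takes no time and is no camera call; for the wrist camera it gives the pose at the moment of the call.
- workorder.hand_in(): hands the job in; it is judged then, once.
The state is a dict: "time_s": time; "joint_positions": joint angles; "qvel": joint speeds; "tau": joint torques, N m; "position": TCP position; "tcp_rot": TCP orientation; "force": force on the tool from outside, world axes, zero at the start; "moment": the same for the moment, N m; "opening": opening from 0.0 (shut) to 1.0 (fully open); "grasp_force": force on a finger pad.
Only numpy, scipy, OpenCV 4.12 (cv2) and the standard library are available. Lean on these libraries where they do the work, as an engineer would, in place of code of your own. Each camera call takes 0.05 s, during which the arm holds its last target. There are 200 camera calls.

## Task

Put the two eggs that lie on the worktop into the two empty dimples of the wooden egg tray, one egg in each, lying lengthwise along the tray like the egg that is already there. They are raw: hold them lightly, set each one down gently without dropping or pressing it, and do not knock eggs together. Leave the egg already in the tray in its dimple, and do not push the tray, the kitchen timer or the mug about.

Things in the scene. Friction and masses are not known exactly. Their poses are not given: they have to be found in the camera images.
- tray: Low wooden egg tray, loose, 0.7 kg, 92 mm (x) by 244 mm (y) by 18 mm high. Origin at the centre of its underside, z up. Three oval dimples in one row along its y axis, 80 mm between centres, 12 mm deep, 61 mm (y) by 49 mm (x) at the rim. An egg lies in one with its long axis along the tray's y and stands 33 mm proud of the rim; fingertips beside it must stay above the rim.
- egg_a_center (a point): Middle of egg_a (22.5 mm above what it lies on); the frame is the egg's.
- egg_b_center (a point): Middle of egg_b; the frame is the egg's.
- egg_c_center (a point): Middle of egg_c; the frame is the egg's.
- egg_a: Brown hen's egg lying on its side, 58 mm long (own x axis), 45 mm across. Origin on the shell, 22.5 mm from the middle. At the start it lies on the worktop left of the tray. Fragile: grip it lightly across its waist; it bears 65 N from each finger, 35 N against the tray and a fall of 10 mm.
- egg_b: Brown hen's egg lying on its side, 58 mm long (own x axis), 45 mm across. Origin on the shell, 22.5 mm from the middle. At the start it lies on the worktop left of the tray. Fragile: grip it lightly across its waist; it bears 65 N from each finger, 35 N against the tray and a fall of 10 mm.
- egg_c: Brown hen's egg lying on its side, 58 mm long (own x axis), 45 mm across. Origin on the shell, 22.5 mm from the middle. It lies in the tray's left dimple (the one at the tray's +y end) from the start and stays there. Fragile: grip it lightly across its waist; it bears 65 N from each finger, 35 N against the tray and a fall of 10 mm.
- timer: Round kitchen timer with a red top, 66 mm across, 58 mm high, standing on the worktop among the two loose eggs; bystander. Origin at the centre of its underside.
- mug: Light mug, 85 mm across, 86 mm high, standing far to the left; bystander. Origin at the centre of its underside.
- pocket_left (a point): Where the middle of an egg lies when it is seated in this dimple (at the tray's +y end; holds egg_c at the start): 28.5 mm above the worktop, 10.5 mm above the rim. Axes are the tray's.
- pocket_middle (a point): Where the middle of an egg lies when it is seated in this dimple (middle of the tray; empty at the start): 28.5 mm above the worktop, 10.5 mm above the rim. Axes are the tray's.
- pocket_right (a point): Where the middle of an egg lies when it is seated in this dimple (at the tray's -y end; empty at the start): 28.5 mm above the worktop, 10.5 mm above the rim. Axes are the tray's.
There are look-alikes about, which are no part of the job. What is shaped like the egg_a but blue is not meant.

How it is judged (in metres and radians):
At the end, for the whole second after the job is handed in: All three eggs lie in dimples of the tray, one in each: middle of the egg within 8 mm of the dimple's centre sideways and 5 mm in height, long axis within 0.35 rad of the tray's length; the tray is level, the eggs are released and at rest (((horizontal distance between egg_a_center and pocket_left below 0.008 m and z of egg_a_center in the frame of pocket_left between -0.005 and 0.005 m) or (horizontal distance between egg_a_center and pocket_middle below 0.008 m and z of egg_a_center in the frame of pocket_middle between -0.005 and 0.005 m) or (horizontal distance between egg_a_center and pocket_right below 0.008 m and z of egg_a_center in the frame of pocket_right between -0.005 and 0.005 m)) and angle between the x axis of each of egg_a, egg_b, egg_c and the y axis of tray, either way round below 0.35 rad and linear speed of each of egg_a, egg_b, egg_c below 0.02 m/s and contact force between each of egg_a, egg_b, egg_c and the arm below 0.1 N and contact force between each of egg_a, egg_b, egg_c and the fingers below 0.1 N and ((horizontal distance between egg_b_center and pocket_left below 0.008 m and z of egg_b_center in the frame of pocket_left between -0.005 and 0.005 m) or (horizontal distance between egg_b_center and pocket_middle below 0.008 m and z of egg_b_center in the frame of pocket_middle between -0.005 and 0.005 m) or (horizontal distance between egg_b_center and pocket_right below 0.008 m and z of egg_b_center in the frame of pocket_right between -0.005 and 0.005 m)) and ((horizontal distance between egg_c_center and pocket_left below 0.008 m and z of egg_c_center in the frame of pocket_left between -0.005 and 0.005 m) or (horizontal distance between egg_c_center and pocket_middle below 0.008 m and z of egg_c_center in the frame of pocket_middle between -0.005 and 0.005 m) or (horizontal distance between egg_c_center and pocket_right below 0.008 m and z of egg_c_center in the frame of pocket_right between -0.005 and 0.005 m)) and angle between tray's own z axis and vertical below 0.05 rad); the robot touches nothing.
It fails at once if an egg is dropped on, knocked against or pressed into the tray hard enough to crack it (over 35 N between egg and tray) (contact force between any of egg_a, egg_b, egg_c and tray above 35 N).
It fails at once if an egg is squeezed hard enough to crack it (over 130 N from the two fingers together) (contact force between any of egg_a, egg_b, egg_c and the fingers above 130 N).
It fails at once if two eggs are knocked together (over 8 N) (contact force between egg_a and egg_b above 8 N or contact force between any of egg_a, egg_b and egg_c above 8 N).
It fails at once if an egg moves at over 0.5 m/s with no finger on it (dropped from more than about 12 mm, or knocked away) ((contact force between egg_a and the fingers below 0.05 N and linear speed of egg_a above 0.5 m/s) or (contact force between egg_b and the fingers below 0.05 N and linear speed of egg_b above 0.5 m/s) or (contact force between egg_c and the fingers below 0.05 N and linear speed of egg_c above 0.5 m/s)).
It fails at once if the tray, the kitchen timer or the mug is moved by more than 40 mm (distance of any of tray, timer, mug from where it was at the start of the episode above 0.04 m).
It also fails if it takes over 58 s, if anything falls off the work surface, if the arm or the gripper's body presses on something with over 40 N, if the wrist force passes 120 N, or if a joint passes its speed limit or range.

## Working session

There is one attempt and no reset: what is moved stays moved. The work goes in short steps, Python scripts to look and compute and a shell command to move; the robot and the scene stay as the last step left them, time stands still between calls to the robot, and variables do not carry over. Pictures are saved under pics/ and viewed, at most 10 in all, crops included, and the job is handed in when it is done.

```bash
ls; mkdir -p pics
python3 - <<'E'
from rig import bot,vision
import cv2,numpy as np
s=bot.read_state();print(s['time_s'],s['position'],s['tcp_rot'],s['opening'])
a=vision.capture('top');b=vision.capture('wrist');c=vision.capture('side')
for n,i in zip(('top','wrist','side'),(a,b,c)):
    cv2.imwrite(f'pics/{n}0.png',i[:,:,::-1]);m=vision.camera_model(n);print(n,m)
E
```

```text
pics
0.0 [0.18604156 0.59592903 0.2296061 ] [[-9.54487702e-01  2.98248664e-01 -9.80073192e-04]
 [ 2.98250036e-01  9.54485939e-01 -1.87322681e-03]
 [ 3.76778688e-04 -2.08027882e-03 -9.99997765e-01]] 1.0004996797842287
top {'camera_matrix': array([[609.19305812,   0.        , 318.26896793],
       [  0.        , 609.19305812, 239.26167175],
       [  0.        ,   0.        ,   1.        ]]), 'camera_from_world': array([[ 0.00965305, -0.99993809,  0.00553501,  0.10395796],
       [ 0.97761985,  0.01060064,  0.21011199, -0.53309772],
       [-0.21015766,  0.00338291,  0.97766166, -1.21128296],
       [ 0.        ,  0.        ,  0.        ,  1.        ]])}
wrist {'camera_matrix': array([[392.22603694,   0.        , 322.30731438],
       [  0.        , 392.22603694, 245.52136078],
       [  0.        ,   0.        ,   1.        ]]), 'camera_from_world': array([[ 0.29857788,  0.95438437, -0.0013122 , -0.62423619],
       [-0.91716676,  0.28655364, -0.27693346,  0.03214389],
       [-0.26392494,  0.08388971,  0.9608882 , -0.39076699],
       [ 0.        ,  0.        ,  0.        ,  1.        ]])}
side {'camera_matrix': array([[487.13924258,   0.        , 312.40392682],
       [  0.        , 487.13924258, 242.38771069],
       [  0.        ,   0.        ,   1.        ]]), 'camera_from_world': array([[ 0.95760183, -0.28769621, -0.01515361, -0.46502975],
       [ 0.14880461,  0.44888866,  0.88111075, -0.15604995],
       [-0.24668994, -0.84600819,  0.47266713, -0.91587301],
       [ 0.        ,  0.        ,  0.        ,  1.        ]])}
```

View pics/top0.png

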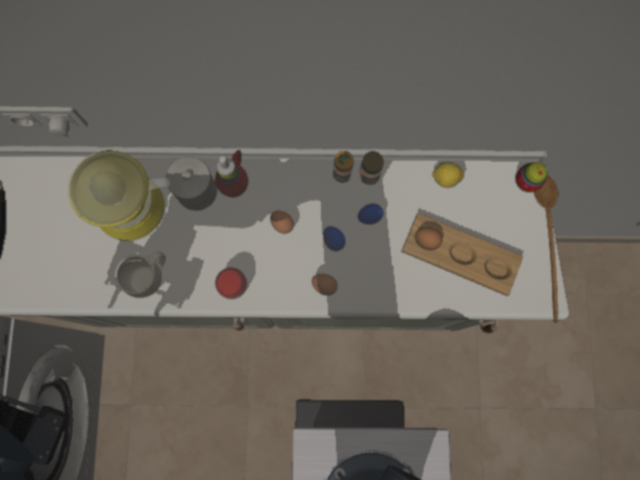

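View pics/wrist0.png

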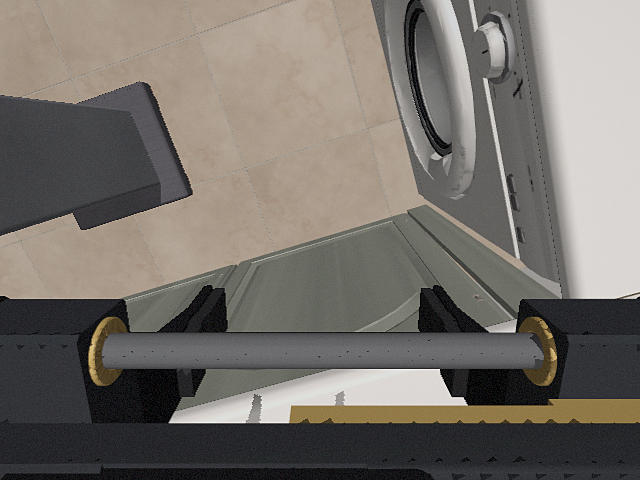

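Top view: loose brown eggs at about (283,222) and (325,285); egg_c at (429,236) in the tray, empty dimples at (462,253) and (498,268). The timer is at (231,283), blue decoys at (334,238) and (371,213). The wrist view sees only the floor, cabinet and fingers.

```bash
cat > h.py <<'E'
import numpy as np,cv2
def ray(m,u,v,z):
    T=m['camera_from_world'];K=m['camera_matrix'];R=T[:3,:3];c=-R.T@T[:3,3]
    d=R.T@np.array([(u-K[0,2])/K[0,0],-(v-K[1,2])/K[1,1],-1]);return c+d*(z-c[2])/d[2]
def proj(m,p):
    T=m['camera_from_world'];K=m['camera_matrix'];q=T[:3,:3]@np.asarray(p)+T[:3,3]
    return K[0,0]*q[0]/-q[2]+K[0,2],K[1,2]+K[1,1]*q[1]/q[2]
def blobs(mask,amin):
    n,l,st,ce=cv2.connectedComponentsWithStats(mask.astype(np.uint8))
    return [(ce[i],st[i],(l==i).astype(np.uint8)) for i in range(1,n) if st[i][4]>=amin]
def shape(m,b,z):
    """centre and long-axis angle (deg, world) of a blob cast on plane z"""
    c=cv2.findContours(b,cv2.RETR_EXTERNAL,cv2.CHAIN_APPROX_NONE)[0];c=max(c,key=len)[:,0,:]
    P=np.array([ray(m,u,v,z)[:2] for u,v in c],np.float32)
    return P
E
python3 - <<'E'
from h import *
from rig import vision
im=cv2.imread('pics/top0.png');m=vision.camera_model('top')
h=cv2.cvtColor(im,cv2.COLOR_BGR2HSV)
for u,v in [(283,222),(325,285),(429,236),(445,245),(480,260),(462,255),(231,283),(300,180),(420,190)]: print((u,v),h[v,u],end=' ')
H,S,V=[h[...,i].astype(int) for i in range(3)]
roi=np.zeros(H.shape,bool);roi[155:312,200:530]=1
egg=roi&(H<=14)&(S>110)&(V>40)
tray=roi&(H<25)&(S>60)&(V>60)
print()
for nm,k,a,z in (('egg',egg,120,.0225),('tray',tray,2000,.018)):
    for ce,st,b in blobs(k,a):
        P=shape(m,b,z);(c,s,an)=cv2.minAreaRect(P) if nm=='tray' else cv2.fitEllipse(P)
        M=np.cov((P-P.mean(0)).T);w,e=np.linalg.eigh(M);print(nm,ce.round(1),st[4],np.round(c,4),np.round(s,4),'axis deg',np.degrees(np.arctan2(e[1,1],e[0,1])).round(1))
for p in [(462,253),(498,268),(429,236)]: print(p,ray(m,*p,.012 if p[0]!=429 else .0285).round(4))
E
```

```text
(283, 222) [ 12 119 137] (325, 285) [13 93 88] (429, 236) [ 12 127 139] (445, 245) [ 16 105 134] (480, 260) [ 16 107 136] (462, 255) [ 16 103 136] (231, 283) [  2 144 129] (300, 180) [ 17  17 105] (420, 190) [ 21  16 163] 
egg [281.8 224.9] 138 [0.5701 0.188 ] [0.0241 0.0337] axis deg 81.3
egg [429.2 238. ] 390 [ 0.5447 -0.1282] [0.0413 0.0522] axis deg 67.7
egg [229.1 283.1] 555 [0.4431 0.296 ] [0.0511 0.0577] axis deg -158.6
tray [462.4 253.7] 4850 [ 0.5131 -0.1982] [0.2418 0.0937] axis deg 67.4
(462, 253) [ 0.5147 -0.1997  0.012 ]
(498, 268) [ 0.4829 -0.2755  0.012 ]
(429, 236) [ 0.5477 -0.1267  0.0285]
```

Run:
```python
import cv2
im=cv2.imread('pics/top0.png');cv2.imwrite('pics/crop1.png',cv2.resize(im[195:310,205:535],None,fx=2.4,fy=2.4,interpolation=cv2.INTER_CUBIC))
```

```text
(no output)
```

View pics/crop1.png

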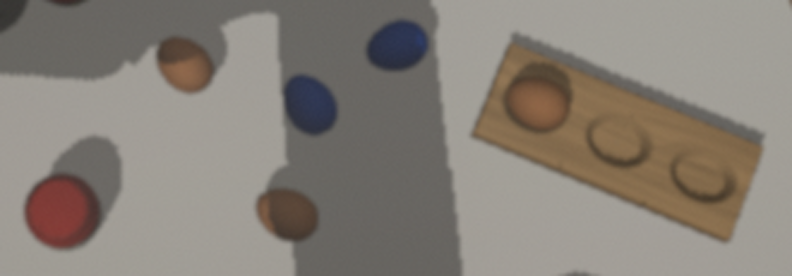

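The crop shows both loose eggs half in shadow, roughly (185,65) and (288,215) in crop pixels; the tray and its dimples are clear.

Run:
```python
from h import *
from rig import vision
im=cv2.imread('pics/top0.png');m=vision.camera_model('top')
h=cv2.cvtColor(im,cv2.COLOR_BGR2HSV);H,S,V=[h[...,i].astype(int) for i in range(3)]
roi=np.zeros(H.shape,bool);roi[195:312,205:395]=1
for t in(50,65):
  for ce,st,b in blobs(roi&(H<22)&(S>t),120):
    P=shape(m,b,.0225);c,s,an=cv2.fitEllipse(P);w,e=np.linalg.eigh(np.cov((P-P.mean(0)).T))
    print(t,ce.round(1),st[4],np.round(c,4),np.round(s,4),'axis deg',np.degrees(np.arctan2(e[1,1],e[0,1])).round(1))
for ce,st,b in blobs(roi&(abs(H-115)<15)&(S>80),120):print('blue',ce,ray(m,*ce,.0225))
```

```text
50 [281.6 221.6] 400 [0.5772 0.1884] [0.0418 0.0536] axis deg -137.4
50 [230.3 282.8] 743 [0.4438 0.2934] [0.0627 0.0634] axis deg -155.1
50 [324.2 283.6] 409 [0.4439 0.0958] [0.0402 0.0535] axis deg 65.5
65 [281.6 221.7] 366 [0.5772 0.1886] [0.0398 0.0513] axis deg -137.8
65 [230.4 282.8] 710 [0.4439 0.2932] [0.061  0.0623] axis deg -146.9
65 [324.2 283.6] 374 [0.444  0.0959] [0.0377 0.052 ] axis deg 66.0
blue [370.90697674 212.84717608] [ 0.59883686 -0.00377401  0.0225    ]
blue [334.46212121 236.71212121] [0.54523664 0.07469842 0.0225    ]
```

```bash
cat >> h.py <<'E'
def delta(s,p,yaw):
    from scipy.spatial.transform import Rotation as Ro
    R=np.array(s['tcp_rot']);d=R.T@(np.array(p)-s['position'])*1000
    a=np.radians(yaw);G=np.array([[np.cos(a),np.sin(a),0],[np.sin(a),-np.cos(a),0],[0,0,-1]])
    return d.round(1),Ro.from_matrix(R.T@G).as_rotvec().round(4)
E
python3 - <<'E'
from h import *
from rig import bot,vision
s=bot.read_state();m=vision.camera_model('wrist');R=np.array(s['tcp_rot'])
for l in(-.1,-.05,0,.05,.1,.15,.2): print(l,np.round(proj(m,s['position']+R@[0,0,l])))
print(delta(s,[.444,.096,.15],66))
E
```

```text
-0.1 [322. 563.]
-0.05 [322. 392.]
0 [322. 318.]
0.05 [322. 277.]
0.1 [322. 251.]
0.15 [322. 233.]
0.2 [322. 219.]
(array([-395.3, -400.3,   80.3]), array([-1.5000e-03,  1.2000e-03,  1.6869e+00]))
```

```bash
python3 -m handwheel '[{"xyz":[-40,-40,0],"delta_rot":[0,0,0.169],"hand":-1},{"xyz":[-80,-80,5],"delta_rot":[0,0,0.337],"hand":-1},{"xyz":[-120,-120,10],"delta_rot":[0,0,0.506],"hand":-1},{"xyz":[-160,-160,15],"delta_rot":[0,0,0.675],"hand":-1},{"xyz":[-200,-200,20],"delta_rot":[0,0,0.844],"hand":-1}]'
python3 - <<'E'
from h import *
from rig import bot
print(delta(bot.read_state(),[.444,.096,.13],66))
E
```

```text
time_s: 0.78
position: [0.3182, 0.3445, 0.2104]
tcp_rot: [[-0.407, 0.914, 0.0], [0.914, 0.407, 0.0], [-0.0, 0.0, -1.0]]
force: [0.6, -0.4, 0.4]
opening: 1.0
grasp_force: 0.0
(array([-278.2,   13.8,   80.4]), array([ 4.000e-04, -1.000e-04,  8.378e-01]))
```

```bash
python3 -m handwheel '[{"xyz":[-58,3,15],"delta_rot":[0,0,0.175],"hand":-1},{"xyz":[-116,6,30],"delta_rot":[0,0,0.35],"hand":-1},{"xyz":[-174,9,45],"delta_rot":[0,0,0.525],"hand":-1},{"xyz":[-232,12,60],"delta_rot":[0,0,0.7],"hand":-1},{"xyz":[-278,14,80],"delta_rot":[0,0,0.838],"hand":-1}]'
cat > look.py <<'E'
from h import *
from rig import bot,vision
import sys
n=sys.argv[1];s=bot.read_state();m=vision.camera_model('wrist');im=vision.capture('wrist')[:,:,::-1]
print(np.round(s['position'],4),s['time_s'])
cv2.imwrite(f'pics/{n}.png',im);h=cv2.cvtColor(im,cv2.COLOR_BGR2HSV);H,S,V=[h[...,i].astype(int) for i in range(3)]
k=(H<22)&(S>65)&(V>30)
for ce,st,b in blobs(cv2.morphologyEx(k.astype(np.uint8),cv2.MORPH_OPEN,np.ones((5,5))),1500):
    P=shape(m,b,.0225);c,sz,an=cv2.fitEllipse(P);w,e=np.linalg.eigh(np.cov((P-P.mean(0)).T))
    print(ce.round(1),st,np.round(c,4),np.round(sz,4),'axis',np.degrees(np.arctan2(e[1,1],e[0,1])).round(1)%180)
E
python3 look.py w1
```

```text
time_s: 1.4
position: [0.4463, 0.0963, 0.1303]
tcp_rot: [[0.408, 0.913, 0.002], [0.913, -0.408, -0.0], [0.001, 0.002, -1.0]]
force: [0.5, 0.9, 0.2]
opening: 0.997
grasp_force: 0.0
[0.4463 0.0963 0.1303] 1.4
[456.1  32.9] [ 417    0   83   75 4982] [0.5733 0.1855] [0.0415 0.0507] axis 175.0
[317.1 246.9] [ 286  206   63   81 4042] [0.4417 0.097 ] [0.0435 0.0582] axis 64.4
```

View pics/w1.png

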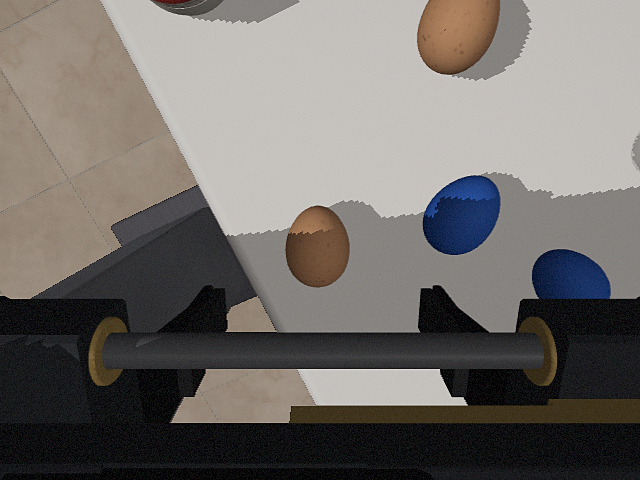

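The wrist view shows the target egg at (317,247), directly under the jaws with its long axis along the image vertical; the blue eggs lie clear of the fingers.

```bash
python3 -m handwheel '[{"xyz":[-1,-4,35],"delta_rot":[0,0,0.02],"hand":-1},{"xyz":[-1,-4,70],"delta_rot":[0,0,0.02],"hand":-1},{"xyz":[-1,-4,95],"delta_rot":[0,0,0.02],"hand":-1},{"xyz":[-1,-4,107],"delta_rot":[0,0,0.02],"hand":-1},{"xyz":[-1,-4,107],"delta_rot":[0,0,0.02],"hand":-1}]'
python3 -m handwheel '[{"xyz":[0,0,0],"delta_rot":[0,0,0],"hand":-0.4},{"xyz":[0,0,0],"delta_rot":[0,0,0],"hand":-0.2},{"xyz":[0,0,0],"delta_rot":[0,0,0],"hand":0},{"xyz":[0,0,0],"delta_rot":[0,0,0],"hand":0.1},{"xyz":[0,0,0],"delta_rot":[0,0,0],"hand":0.2}]'
```

```text
time_s: 2.08
position: [0.4404, 0.0992, 0.0231]
tcp_rot: [[0.42, 0.907, -0.001], [0.907, -0.42, 0.0], [-0.001, -0.001, -1.0]]
force: [0.4, 0.0, 0.3]
opening: 1.002
grasp_force: 0.0
time_s: 2.7
position: [0.441, 0.099, 0.0237]
tcp_rot: [[0.42, 0.907, 0.001], [0.907, -0.42, -0.0], [0.0, 0.001, -1.0]]
force: [0.6, -0.3, -0.1]
opening: 0.517
grasp_force: 0.3
```

```bash
python3 -m handwheel '[{"xyz":[0,0,0],"delta_rot":[0,0,0],"hand":0.3},{"xyz":[0,0,0],"delta_rot":[0,0,0],"hand":0.4},{"xyz":[0,0,-3],"delta_rot":[0,0,0],"hand":0.4},{"xyz":[0,0,-15],"delta_rot":[0,0,0],"hand":0.4},{"xyz":[0,0,-35],"delta_rot":[0,0,0],"hand":0.4}]'
python3 - <<'E'
from h import *
from rig import bot
s=bot.read_state();print(s['opening'],s['grasp_force'])
for z in(.09,): print(delta(s,[.482,-.272,z],67.4))
E
```

```text
time_s: 3.32
position: [0.4399, 0.0991, 0.0589]
tcp_rot: [[0.421, 0.907, -0.002], [0.907, -0.421, 0.0], [-0.001, -0.002, -1.0]]
force: [-0.5, 0.6, -0.5]
opening: 0.485
grasp_force: 30.0
0.4845369681810535 29.99983712565154
(array([-319. ,  194.2,  -31.2]), array([-0.0019,  0.0008, -0.0397]))
```

```bash
python3 -m handwheel '[{"xyz":[-15,9,-20],"delta_rot":[0,0,0],"hand":0.4},{"xyz":[-50,30,-45],"delta_rot":[0,0,-0.01],"hand":0.4},{"xyz":[-90,54,-65],"delta_rot":[0,0,-0.02],"hand":0.4},{"xyz":[-130,79,-70],"delta_rot":[0,0,-0.03],"hand":0.4},{"xyz":[-170,103,-70],"delta_rot":[0,0,-0.04],"hand":0.4}]'
python3 - <<'E'
from h import *
from rig import bot
s=bot.read_state();print(delta(s,[.482,-.272,.125],67.4))
E
```

```text
time_s: 3.95
position: [0.4629, -0.0999, 0.1299]
tcp_rot: [[0.384, 0.924, 0.002], [0.924, -0.384, -0.001], [0.0, 0.002, -1.0]]
force: [0.2, 0.0, -0.3]
opening: 0.487
grasp_force: 30.0
(array([-151.6,   83.7,    5.1]), array([ 0.002 , -0.    ,  0.0008]))
```

```bash
python3 -m handwheel '[{"xyz":[-38,21,1],"delta_rot":[0,0,0],"hand":0.4},{"xyz":[-76,42,2],"delta_rot":[0,0,0],"hand":0.4},{"xyz":[-114,63,3],"delta_rot":[0,0,0],"hand":0.4},{"xyz":[-152,84,5],"delta_rot":[0,0,0],"hand":0.4},{"xyz":[-152,84,5],"delta_rot":[0,0,0],"hand":0.4}]'; python3 look.py w2
```

```text
time_s: 4.58
position: [0.4825, -0.2746, 0.1242]
tcp_rot: [[0.387, 0.922, 0.002], [0.922, -0.387, -0.002], [-0.001, 0.003, -1.0]]
force: [0.0, 0.0, -1.1]
opening: 0.486
grasp_force: 30.0
[ 0.4825 -0.2746  0.1242] 4.575
[320.4 155.8] [  243     0   155   333 45063] [ 0.5003 -0.2279] [0.0979 0.259 ] axis 67.4
[591.  296.2] [ 548  262   92   66 3635] [ 0.6433 -0.3806] [0.0417 0.0622] axis 137.7
```

View pics/w2.png

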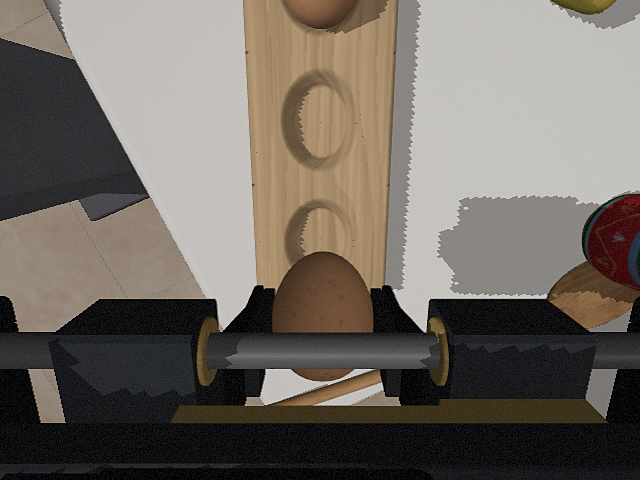

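The wrist view shows the held egg centred at (323,316), the middle dimple's rim centred at about (318,119), and the right dimple below it (rim top at v≈198, u 284–356).

Run:
```python
from h import *
from rig import bot,vision
s=bot.read_state();m=vision.camera_model('wrist')
ax=np.array([np.cos(np.radians(67.4)),np.sin(np.radians(67.4))])
M=ray(m,318.5,119,.018);print('mid',M.round(4),'right',(M[:2]-.08*ax).round(4))
top=ray(m,320,198,.018);print('right via top',(top[:2]-.0305*ax).round(4))
E0=ray(m,250,119,.018);E1=ray(m,393,119,.018);print('edge mid',((E0+E1)/2).round(4),np.linalg.norm(E0-E1))
print('egg',ray(m,323,316,.124).round(4))
im=cv2.imread('pics/w2.png');h=cv2.cvtColor(im,cv2.COLOR_BGR2HSV);k=((h[...,0]<22)&(h[...,1]>65)).astype(np.uint8)
for v in(60,119,180,230):
    r=np.flatnonzero(k[v,200:440])+200;a=ray(m,r.min(),v,.018);b=ray(m,r.max(),v,.018);print(v,r.min(),r.max(),((a+b)/2).round(4)[:2])
```

```text
mid [ 0.5109 -0.1932  0.018 ] right [ 0.4802 -0.267 ]
right via top [ 0.4806 -0.2678]
edge mid [ 0.5127 -0.1939  0.018 ] 0.09013058959500464
egg [ 0.4811 -0.2716  0.124 ]
60 246 394 [ 0.525  -0.1621]
119 249 391 [ 0.5118 -0.1935]
180 252 388 [ 0.497  -0.2287]
230 255 386 [ 0.4842 -0.26  ]
```

```bash
python3 -m handwheel '[{"xyz":[3,-1,20],"delta_rot":[0,0,0],"hand":0.4},{"xyz":[3,-1,45],"delta_rot":[0,0,0],"hand":0.4},{"xyz":[3,-1,65],"delta_rot":[0,0,0],"hand":0.4},{"xyz":[3,-1,78],"delta_rot":[0,0,0],"hand":0.4},{"xyz":[3,-1,80],"delta_rot":[0,0,0],"hand":0.4}]';python3 -m handwheel '[{"xyz":[0,0,3],"delta_rot":[0,0,0],"hand":0.4},{"xyz":[0,0,6],"delta_rot":[0,0,0],"hand":0.4},{"xyz":[0,0,9],"delta_rot":[0,0,0],"hand":0.4},{"xyz":[0,0,11],"delta_rot":[0,0,0],"hand":0.4},{"xyz":[0,0,11],"delta_rot":[0,0,0],"hand":0.4}]'
```

```text
time_s: 5.25
position: [0.4815, -0.2666, 0.043]
tcp_rot: [[0.383, 0.924, -0.002], [0.924, -0.383, 0.002], [0.001, -0.002, -1.0]]
force: [-0.1, -0.0, -1.0]
opening: 0.484
grasp_force: 30.0
time_s: 5.88
position: [0.482, -0.2679, 0.0324]
tcp_rot: [[0.384, 0.923, -0.0], [0.923, -0.384, 0.0], [0.0, -0.0, -1.0]]
force: [-0.6, -0.4, -0.4]
opening: 0.487
grasp_force: 30.0
```

Run:
```python
from rig import bot
import time,numpy as np
s=bot.read_state();print(np.round(s['position'],4),np.round(s['force'],2),np.round(s['moment'],2),s['grasp_force'])
```

```text
[ 0.482  -0.2679  0.0324] [-0.6  -0.35 -0.36] [-0.09  0.1   0.03] 29.99999009538442
```

```bash
python3 -m handwheel '[{"xyz":[0,0,1],"delta_rot":[0,0,0],"hand":0.4},{"xyz":[0,0,1.5],"delta_rot":[0,0,0],"hand":0.4},{"xyz":[0,0,2],"delta_rot":[0,0,0],"hand":0.4},{"xyz":[0,0,2],"delta_rot":[0,0,0],"hand":0.4},{"xyz":[0,0,2],"delta_rot":[0,0,0],"hand":0.4}]'
```

```text
time_s: 6.5
position: [0.4821, -0.2679, 0.0306]
tcp_rot: [[0.384, 0.923, 0.0], [0.923, -0.384, -0.0], [0.0, 0.0, -1.0]]
force: [-0.6, -0.1, -0.6]
opening: 0.485
grasp_force: 30.0
```

```bash
python3 -m handwheel '[{"xyz":[0,0,0.7],"delta_rot":[0,0,0],"hand":0.1},{"xyz":[0,0,0.7],"delta_rot":[0,0,0],"hand":0},{"xyz":[0,0,0.7],"delta_rot":[0,0,0],"hand":-0.1},{"xyz":[0,0,0.7],"delta_rot":[0,0,0],"hand":-0.4},{"xyz":[0,0,0.7],"delta_rot":[0,0,0],"hand":-1}]';python3 -m handwheel '[{"xyz":[0,0,0],"delta_rot":[0,0,0],"hand":-1},{"xyz":[0,0,0],"delta_rot":[0,0,0],"hand":-1},{"xyz":[0,0,-30],"delta_rot":[0,0,0],"hand":-1},{"xyz":[0,0,-80],"delta_rot":[0,0,0],"hand":-1},{"xyz":[0,0,-105],"delta_rot":[0,0,0],"hand":-1}]'; python3 look.py w3;  python3 - <<'E'
from h import *
from rig import bot
s=bot.read_state();print(delta(s,[.575,.187,.135],43))
E
```

```text
time_s: 7.12
position: [0.482, -0.2679, 0.0299]
tcp_rot: [[0.384, 0.923, -0.0], [0.923, -0.384, 0.0], [0.0, -0.0, -1.0]]
force: [0.0, -0.5, -0.0]
opening: 0.69
grasp_force: 0.0
time_s: 7.75
position: [0.4829, -0.2686, 0.1372]
tcp_rot: [[0.384, 0.923, 0.003], [0.923, -0.384, -0.002], [-0.001, 0.003, -1.0]]
force: [0.2, -0.9, -0.4]
opening: 0.998
grasp_force: 0.0
[ 0.4829 -0.2686  0.1372] 7.75
[323.6 143.4] [  251     0   148   298 39860] [ 0.5049 -0.2161] [0.1002 0.2447] axis 67.0
[579.7 286.7] [ 540  265   90   34 1752] [ 0.6435 -0.3708] [0.025  0.0677] axis 150.8
[322.4 390.8] [ 252  369  144   47 1757] [ 0.4346 -0.3812] [0.0119 0.14  ] axis 177.5
(array([456.4, -91.2,   2.8]), array([0.0079, 0.0008, 0.4265]))
```

View pics/w3.png

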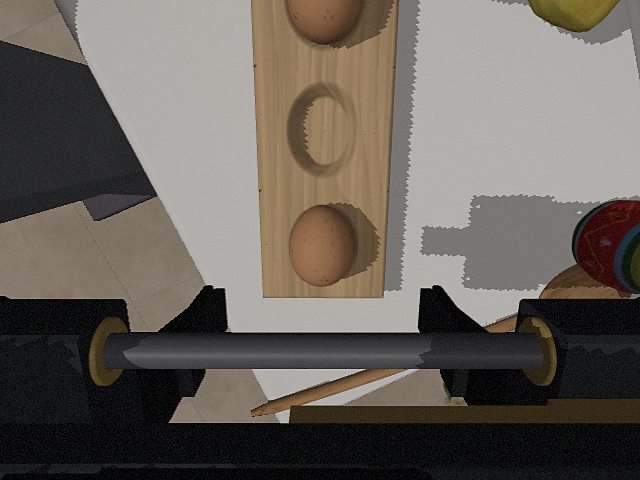

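The wrist view shows the first egg seated in the right dimple at (323,245), aligned with the tray; the empty middle dimple is centred at about (321,129).

```bash
python3 - <<'E'
from h import *
from rig import vision,bot
m=vision.camera_model('wrist');print('egg',ray(m,323,245.5,.0285).round(4),'mid',ray(m,321,129,.018).round(4))
E
python3 -m handwheel '[{"xyz":[45,-21,0],"delta_rot":[0,0,0.04],"hand":-1},{"xyz":[90,-43,0],"delta_rot":[0,0,0.08],"hand":-1},{"xyz":[135,-64,0],"delta_rot":[0,0,0.12],"hand":-1},{"xyz":[180,-86,0],"delta_rot":[0,0,0.16],"hand":-1},{"xyz":[225,-107,0],"delta_rot":[0,0,0.2],"hand":-1}]'
python3 - <<'E'
from h import *
from rig import bot
s=bot.read_state();print(delta(s,[.575,.187,.135],43))
E
```

```text
egg [ 0.4841 -0.2701  0.0285] mid [ 0.5131 -0.1971  0.018 ]
time_s: 8.43
position: [0.4691, -0.0175, 0.1344]
tcp_rot: [[0.561, 0.828, -0.0], [0.828, -0.561, 0.0], [-0.0, -0.001, -1.0]]
force: [0.2, 0.4, 0.2]
opening: 0.999
grasp_force: 0.0
(array([228.7, -27.1,  -0.6]), array([-5.000e-04,  2.000e-04,  2.246e-01]))
```

```bash
python3 -m handwheel '[{"xyz":[55,-6,0],"delta_rot":[0,0,0.06],"hand":-1},{"xyz":[110,-13,0],"delta_rot":[0,0,0.12],"hand":-1},{"xyz":[165,-20,0],"delta_rot":[0,0,0.18],"hand":-1},{"xyz":[220,-26,0],"delta_rot":[0,0,0.225],"hand":-1},{"xyz":[229,-27,0],"delta_rot":[0,0,0.225],"hand":-1}]'; python3 look.py w4
```

```text
time_s: 9.05
position: [0.5766, 0.1889, 0.1342]
tcp_rot: [[0.728, 0.686, 0.002], [0.686, -0.728, 0.001], [0.002, 0.001, -1.0]]
force: [-0.3, -0.2, 1.1]
opening: 1.0
grasp_force: 0.0
[0.5766 0.1889 0.1342] 9.05
[321.5 243.3] [ 291  203   63   80 3959] [0.5757 0.19  ] [0.0436 0.0581] axis 47.1
[ 58.  282.4] [  25  261   73   38 2175] [0.4235 0.3097] [0.0299 0.0557] axis 133.3
```

View pics/w4.png

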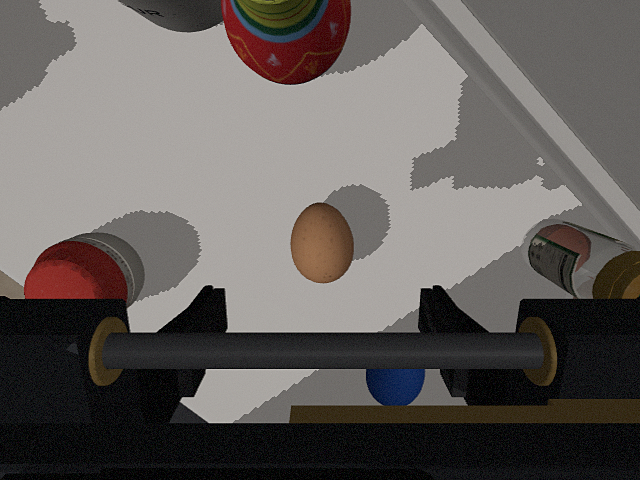

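The egg is at (322,243) centred below the jaws; the timer (85,280) and a glass jar (570,260) flank it at the sides. Check the jar's distance before descending.

Run:
```python
from h import *
from rig import vision,bot
s=bot.read_state();m=vision.camera_model('wrist');R=np.array(s['tcp_rot'])
for p,z in(((528,240),0),((545,275),.02),((100,236),0),((596,290),.08),((125,290),.055)): print(p,(R.T@(ray(m,*p,z)-s['position'])).round(3))
t=vision.camera_model('top')
for p in((372,180),(344,175)): print(ray(t,*p,0).round(3))
```

```text
(528, 240) [-0.003  0.155  0.134]
(545, 275) [-0.024  0.161  0.114]
(100, 236) [ 0.    -0.17   0.134]
(596, 290) [-0.011  0.155  0.054]
(125, 290) [-0.021 -0.127  0.079]
[ 0.68  -0.009  0.   ]
[0.691 0.053 0.   ]
```

```bash
python3 -m handwheel '[{"xyz":[0,-1,35],"delta_rot":[0,0,-0.06],"hand":-1},{"xyz":[0,-1,70],"delta_rot":[0,0,-0.06],"hand":-1},{"xyz":[0,-1,97],"delta_rot":[0,0,-0.06],"hand":-1},{"xyz":[0,-1,110.5],"delta_rot":[0,0,-0.06],"hand":-1},{"xyz":[0,-1,110.5],"delta_rot":[0,0,-0.06],"hand":-1}]'
python3 -m handwheel '[{"xyz":[0,0,0],"delta_rot":[0,0,0],"hand":-0.4},{"xyz":[0,0,0],"delta_rot":[0,0,0],"hand":-0.2},{"xyz":[0,0,0],"delta_rot":[0,0,0],"hand":0},{"xyz":[0,0,0],"delta_rot":[0,0,0],"hand":0.1},{"xyz":[0,0,0],"delta_rot":[0,0,0],"hand":0.2}]'
```

```text
time_s: 9.72
position: [0.5737, 0.1855, 0.0235]
tcp_rot: [[0.689, 0.725, -0.003], [0.725, -0.689, -0.001], [-0.002, -0.002, -1.0]]
force: [-0.4, -0.1, 0.9]
opening: 0.999
grasp_force: 0.0
time_s: 10.35
position: [0.5748, 0.1866, 0.0245]
tcp_rot: [[0.688, 0.726, 0.0], [0.726, -0.688, 0.0], [0.0, 0.0, -1.0]]
force: [-0.3, 0.4, 1.4]
opening: 0.514
grasp_force: 0.4
```

```bash
python3 -m handwheel '[{"xyz":[0,0,0],"delta_rot":[0,0,0],"hand":0.3},{"xyz":[0,0,0],"delta_rot":[0,0,0],"hand":0.4},{"xyz":[0,0,-3],"delta_rot":[0,0,0],"hand":0.4},{"xyz":[0,0,-20],"delta_rot":[0,0,0],"hand":0.4},{"xyz":[0,0,-50],"delta_rot":[0,0,0],"hand":0.4}]';python3 -m handwheel '[{"xyz":[-20,10,-30],"delta_rot":[0,0,0],"hand":0.4},{"xyz":[-60,25,-55],"delta_rot":[0,0,0],"hand":0.4},{"xyz":[-105,35,-55],"delta_rot":[0,0,-0.04],"hand":0.4},{"xyz":[-155,40,-55],"delta_rot":[0,0,-0.09],"hand":0.4},{"xyz":[-205,45,-55],"delta_rot":[0,0,-0.13],"hand":0.4}]'
python3 - <<'E'
from h import *
from rig import bot
s=bot.read_state();print(delta(s,[.513,-.198,.13],67.2))
E
```

```text
time_s: 10.98
position: [0.574, 0.1864, 0.0746]
tcp_rot: [[0.688, 0.725, -0.002], [0.725, -0.688, -0.0], [-0.002, -0.001, -1.0]]
force: [0.6, -0.1, -0.4]
opening: 0.49
grasp_force: 30.0
time_s: 11.6
position: [0.4659, 0.0057, 0.1306]
tcp_rot: [[0.587, 0.81, 0.002], [0.81, -0.587, -0.001], [0.001, 0.002, -1.0]]
force: [1.0, -1.1, -0.2]
opening: 0.486
grasp_force: 30.0
(array([-137.3,  157.6,    0.8]), array([ 0.0024, -0.0005, -0.2291]))
```

```bash
python3 -m handwheel '[{"xyz":[-34,39,0],"delta_rot":[0,0,-0.06],"hand":0.4},{"xyz":[-69,79,0],"delta_rot":[0,0,-0.12],"hand":0.4},{"xyz":[-103,118,0],"delta_rot":[0,0,-0.18],"hand":0.4},{"xyz":[-130,149,0],"delta_rot":[0,0,-0.229],"hand":0.4},{"xyz":[-137,157,0],"delta_rot":[0,0,-0.229],"hand":0.4}]';python3 -m handwheel '[{"xyz":[0,0,0],"delta_rot":[0,0,0],"hand":0.4},{"xyz":[0,0,0],"delta_rot":[0,0,0],"hand":0.4},{"xyz":[0,0,0],"delta_rot":[0,0,0],"hand":0.4},{"xyz":[0,0,0],"delta_rot":[0,0,0],"hand":0.4},{"xyz":[0,0,0],"delta_rot":[0,0,0],"hand":0.4}]'; python3 look.py w5
```

```text
time_s: 12.22
position: [0.5139, -0.1995, 0.1305]
tcp_rot: [[0.392, 0.92, 0.003], [0.92, -0.392, -0.002], [-0.001, 0.004, -1.0]]
force: [-0.2, -0.8, -0.1]
opening: 0.483
grasp_force: 30.0
time_s: 12.85
position: [0.5127, -0.1958, 0.1294]
tcp_rot: [[0.389, 0.921, -0.0], [0.921, -0.389, 0.0], [0.0, -0.0, -1.0]]
force: [0.2, 0.0, -0.6]
opening: 0.485
grasp_force: 30.0
[ 0.5127 -0.1958  0.1294] 12.85
[324.6 188.4] [  253    60   145   273 35395] [ 0.5255 -0.1664] [0.0981 0.2222] axis 66.6
[324.1 381. ] [ 267  369  116   25 2859] [ 0.4711 -0.2951] [0.0234 0.1208] axis 156.6
```

View pics/w5.png

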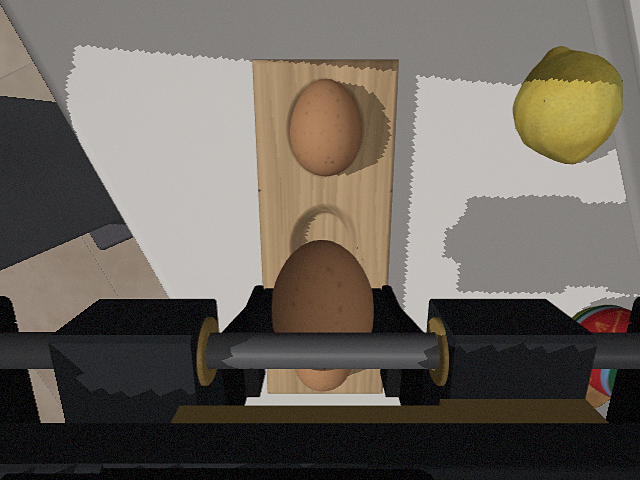

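The wrist view shows the held egg at about (323,305), a few mm off centre along its axis, the middle dimple's far rim at v≈205, egg_c at (325,127) and the tray's far end at v≈60.

Run:
```python
from h import *
from rig import bot,vision
s=bot.read_state();m=vision.camera_model('wrist');R=np.array(s['tcp_rot'])
ax=np.array([np.cos(np.radians(67)),np.sin(np.radians(67))])
loc=lambda p:((R[:2,:2].T@(np.array(p)[:2]-np.array(s['position'])[:2]))*1000).round(1)
print('rim',loc(ray(m,324,205,.018)[:2]-.0305*ax),'end',loc(ray(m,325.5,60,.018)[:2]-.122*ax),'eggc',loc(ray(m,325.5,127.5,.0285)[:2]-.08*ax))
print('lateral',loc((ray(m,258,190,.018)+ray(m,392,190,.018))/2))
# held egg far tip: shell point 29 mm ahead, compare with w2's silhouette top 251 -> 239
for v in(239,251): print('egg top',loc(ray(m,322,v,.129)))
```

```text
rim [-2.1  0.1] end [-2.9  0.8] eggc [-1.   0.9]
lateral [38.6  0.8]
egg top [34.5 -1. ]
egg top [29.3 -1. ]
```

```bash
python3 -m handwheel '[{"xyz":[-6,1.5,20],"delta_rot":[0,0,0],"hand":0.4},{"xyz":[-6,1.5,45],"delta_rot":[0,0,0],"hand":0.4},{"xyz":[-6,1.5,68],"delta_rot":[0,0,0],"hand":0.4},{"xyz":[-6,1.5,83],"delta_rot":[0,0,0],"hand":0.4},{"xyz":[-6,1.5,86],"delta_rot":[0,0,0],"hand":0.4}]';python3 -m handwheel '[{"xyz":[0,0,3],"delta_rot":[0,0,0],"hand":0.4},{"xyz":[0,0,6],"delta_rot":[0,0,0],"hand":0.4},{"xyz":[0,0,9],"delta_rot":[0,0,0],"hand":0.4},{"xyz":[0,0,10.5],"delta_rot":[0,0,0],"hand":0.4},{"xyz":[0,0,10.5],"delta_rot":[0,0,0],"hand":0.4}]'
```

```text
time_s: 13.52
position: [0.5113, -0.2021, 0.0425]
tcp_rot: [[0.389, 0.921, -0.002], [0.921, -0.389, 0.001], [0.0, -0.002, -1.0]]
force: [-0.9, -0.4, 0.4]
opening: 0.492
grasp_force: 30.0
time_s: 14.15
position: [0.5117, -0.2024, 0.0328]
tcp_rot: [[0.389, 0.921, -0.0], [0.921, -0.389, 0.0], [-0.0, -0.0, -1.0]]
force: [-1.1, -0.7, -0.8]
opening: 0.488
grasp_force: 30.0
```

```bash
python3 -m handwheel '[{"xyz":[0,0,0.5],"delta_rot":[0,0,0],"hand":0.4},{"xyz":[0,0,1],"delta_rot":[0,0,0],"hand":0.4},{"xyz":[0,0,1.5],"delta_rot":[0,0,0],"hand":0.4},{"xyz":[0,0,1.7],"delta_rot":[0,0,0],"hand":0.4},{"xyz":[0,0,1.7],"delta_rot":[0,0,0],"hand":0.4}]'
```

```text
time_s: 14.78
position: [0.5117, -0.2024, 0.0311]
tcp_rot: [[0.389, 0.921, -0.0], [0.921, -0.389, 0.0], [-0.0, -0.0, -1.0]]
force: [-0.1, 0.2, -0.8]
opening: 0.486
grasp_force: 30.0
```

```bash
python3 -m handwheel '[{"xyz":[0,0,0.6],"delta_rot":[0,0,0],"hand":0.1},{"xyz":[0,0,0.6],"delta_rot":[0,0,0],"hand":0},{"xyz":[0,0,0.6],"delta_rot":[0,0,0],"hand":-0.1},{"xyz":[0,0,0.6],"delta_rot":[0,0,0],"hand":-0.4},{"xyz":[0,0,0.6],"delta_rot":[0,0,0],"hand":-1}]';python3 -m handwheel '[{"xyz":[0,0,0],"delta_rot":[0,0,0],"hand":-1},{"xyz":[0,0,0],"delta_rot":[0,0,0],"hand":-1},{"xyz":[0,0,-30],"delta_rot":[0,0,0],"hand":-1},{"xyz":[0,0,-80],"delta_rot":[0,0,0],"hand":-1},{"xyz":[0,0,-130],"delta_rot":[0,0,0],"hand":-1}]';python3 -m handwheel '[{"xyz":[-40,0,-30],"delta_rot":[0,0,0],"hand":-1},{"xyz":[-80,0,-30],"delta_rot":[0,0,0],"hand":-1},{"xyz":[-80,0,-30],"delta_rot":[0,0,0],"hand":-1},{"xyz":[-80,0,-30],"delta_rot":[0,0,0],"hand":-1},{"xyz":[-80,0,-30],"delta_rot":[0,0,0],"hand":-1}]'; python3 look.py w6
```

```text
time_s: 15.4
position: [0.5117, -0.2024, 0.0306]
tcp_rot: [[0.389, 0.921, 0.0], [0.921, -0.389, -0.0], [-0.0, 0.0, -1.0]]
force: [-0.3, -0.5, 0.5]
opening: 0.695
grasp_force: 0.0
time_s: 16.02
position: [0.5113, -0.2022, 0.1616]
tcp_rot: [[0.39, 0.921, -0.001], [0.921, -0.39, 0.001], [0.0, -0.001, -1.0]]
force: [1.0, -0.2, 0.4]
opening: 0.996
grasp_force: 0.0
time_s: 16.65
position: [0.4805, -0.2748, 0.19]
tcp_rot: [[0.388, 0.921, -0.001], [0.921, -0.388, 0.001], [0.001, -0.001, -1.0]]
force: [-0.0, -0.1, 0.2]
opening: 0.999
grasp_force: 0.0
[ 0.4805 -0.2748  0.19  ] 16.65
[323.5 128.9] [  262     0   124   267 30273] [ 0.5064 -0.2124] [0.1002 0.2579] axis 67.1
[533.6 272.5] [ 453  238  138   68 3589] [ 0.6279 -0.3826] [0.0472 0.108 ] axis 177.2
```

View pics/w6.png

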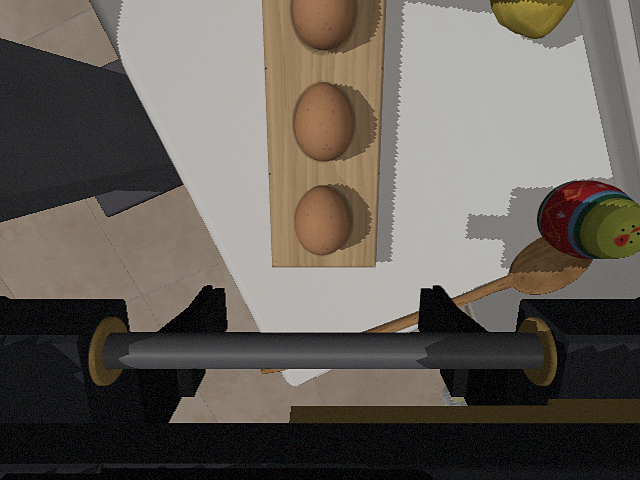

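All three eggs lie in line in the tray, at (322,219), (324,121) and egg_c at the top. A quick check of spacing from the tray end (v≈267).

Run:
```python
from h import *
from rig import vision
m=vision.camera_model('wrist');e=ray(m,323.5,267,.018);a=ray(m,322.5,219.5,.0285);b=ray(m,324,121,.0285)
print(np.linalg.norm((e-a)[:2]),np.linalg.norm((a-b)[:2]))
```

```text
0.04492116975447636 0.07712795474780723
```

```bash
python3 -c "
from rig import workorder
print(workorder.hand_in())"
```

```text
the job is handed in; nothing more can be done
None
```

The job is handed in at about 17 s of the 58 s allowed: both worktop eggs are in the tray's empty dimples, about 3 mm or less off centre in the last picture, egg_c stayed in its dimple, and the verdict was not shown to me.

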